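Walk a heavy heat sink round to face the jig fence

ROBOT

A 7-joint arm with a two-finger parallel gripper is mounted at the origin on the work surface. World frame = base frame: x ahead of the robot, y to its left, z up, the work surface at z = 0. Lengths are in m, angles in rad, forces in N, time in s.
With the tool pointing down it reaches from about 0.4 to 0.875 m from the base axis. Payload 6.5 kg.
Tool frame: the origin (TCP) lies midway between the tips of the shut fingers; the grasp point (between the pads) lies 19 mm behind it; z points along the fingers, y is the line along which they close (so a half turn about z gives the same grasp; the last joint's range is limited). The gripper opens to 85 mm and grips with 20 to 120 N. Pads are 22 mm wide; open, the fingers measure 114 mm over their backs; the gripper's body (76 mm by 85 mm) begins 54 mm behind the grasp point. The pads swing forward as they close: fully open they stand 13 mm farther back than shut.
Start: joints at [-1.245, 0.536, -0.004, 1.538, 0.003, 1.067, -0.071], TCP at [0.248, 0.601, 0.231] pointing down, gripper open.
Joint ranges: [-2.7, 2.7], [-0.37, 2.16], [-1.27, 1.26], [0.24, 2.4], [-1.31, 4.45], [0.19, 1.91], [-2.76, 2.76]. Speed limits (rad/s): [2.39, 2.39, 3.14, 3.14, 3.14, 3.14, 3.14].

INTERFACE

Orientations are given as [roll, pitch, yaw] about the fixed x, y, z axes, in that order (R = Rz(yaw) Ry(pitch) Rx(roll)).
In Python, from plant import ctrl gives the robot as it stands.
- The arm moves only by the tool play_rows, never from a script. Its argument "rows" is text: rows parted by semicolons, each of 7 numbers parted by spaces: the shift along the tool's x, y, z scaled (see below), then the turn, a rotation vector about the tool's x, y, z scaled (see below), then the opening, from 0 (shut) to 1 (fully open). A call has 1 to 10 rows; each row shifts and turns the commanded pose from where the row before left it, along the tool's axes as they then stand; what a row does not reach is not made up. The controller multiplies each number of a shift by 20 cm and each number of a turn by pi/2 rad. A row lasts 1/8 s, in which the tool goes at most 62.5 mm and 10.7 degrees, less where a joint would pass 70% of its speed; a pose out of reach is approached as far as the arm can. A call with a number of a shift or a turn outside -1 to 1 is refused whole. A call with a gripper value outside its range is refused whole. The fingers move at their own pace and stop on an object; the grip force is fixed at half the most. Time passes only in rows, so rows that do not move let the fingers close. It gives the time, the measured TCP pose, the force, the opening and the grip force at its end, in the units of the state.
- ctrl.sense(): the state, without advancing time (a new reading comes with each control period).
- ctrl.capture(name): name is "side" or "top" or "wrist"; returns a dict with "frame" (384x512x3 uint8, blue, green, red), "fov_y" (degrees; the focal length in pixels is half the picture's height over the tangent of half this angle, whatever the lens; pixels are square), "cx", "cy" (the principal point, pixels), "camera_from_world" (4x4, takes a point from world to camera coordinates). Camera axes: x right, y down, z forward; pixel columns grow to the right and rows downward; lengths in m; the calibration is good to about 2 mm. A picture is of the moment at which its call begins. There is no depth.
- ctrl.hand_in(): hands the job in; it is judged then, once.
The state is a dict: "time": time; "joint_positions": joint angles; "joint_vel": joint speeds; "joint_efforts": joint torques, N m; "eef_pos": TCP position; "tool_rot": TCP orientation; "force": force on the tool from outside, world axes, zero at the start; "ft_torque": the same for the moment, N m; "width": finger opening in m; "finger_force": force on a finger pad.
Only numpy, scipy, OpenCV 4.12 (cv2) and the standard library are available. Lean on these libraries where they do the work, as an engineer would, in place of code of your own. Each camera call takes 0.05 s, during which the arm holds its last target. There are 200 camera calls.

TASK

Using only pushes with the fingers, never gripping, lifting or tipping it, walk the heavy finned heat sink round on the bench until its copper face looks squarely at the blue fence, while that face is still more than a finger's width clear of the fence. Then push it straight forward so that the whole copper face rests flat against the fence, not overhanging either end, and draw the hand away. Leave the other things on the bench where they are.

Things in the scene. Friction and masses are not known exactly. Their poses are not given: they have to be found in the camera images.
- fence: Fixed blue steel-angle fence, 240 mm long (its x axis), 40 mm high. Origin: on its flat working face, mid-length, at bench level. The face is its plane y = 0; the heat sink belongs on the -y side and +y points into the fence. Upright 10 mm thick, foot 6 mm high reaching 55 mm behind the face.
- heatsink: Loose finned aluminium heat sink, 110 (its x) x 90 (its y) x 48 mm high, 0.67 to 1.0 kg, sides flat, too wide to grip; slides under about 3 to 8 N. Origin: centre of its underside. Its +y side is copper. Home: its axes parallel to the fence's. It starts with its origin 140 to 180 mm in front of the fence face, turned 1.1 to 2.1 rad anticlockwise (from above) from home.
- copper_face (a point): Centre of the heat sink's copper face (110 mm wide, full height), 45 mm from its origin along its +y and 20 mm above the bench; from above it shows as a copper strip along one long edge. Axes as the heat sink's.
- spool: Loose steel-coloured spool, 54 mm diameter, 40 mm high, standing behind the fence. Leave alone. Origin at its underside.
- capacitor: Loose blue can capacitor, 30 mm diameter, 40 mm high, standing behind the fence. Leave alone. Origin at its underside.
- jar: Loose glass jar with black lid, 50 mm diameter, 60 mm high, off the fence's -x end. Leave alone. Origin at its underside.
- pliers: Loose green-handled pliers lying on the bench, 165 mm long along its x, 60 mm wide, 15 mm high. Leave alone. Origin mid-length at bench level.
- screwdriver: Loose red screwdriver lying on the bench along its x, about 200 mm long, under 35 mm high. Leave alone.
- tub: Loose whitish open plastic tub, 120 x 110 x 75 mm high. Leave alone. Origin at the centre of its underside.
Not all that is in view belongs to the job. What is shaped like the heatsink but yellow is not meant.

How it is judged:
On the way:
1. the copper face looks squarely at the fence (within 0.15 rad) while its centre is still at least 12 mm clear of it (angle between the x axis of heatsink and the x axis of fence, either way round below 0.15 rad and y of heatsink in the frame of fence below -0.057 m and y of copper_face in the frame of fence below -0.012 m and y of fence in the frame of heatsink above 0.05 m), for 0.2 s.
At the end, for the whole second after the job is handed in: The heat sink stands flat and at rest on the bench, copper face against the fence: parallel within 0.05 rad, its centre within 4 mm of the fence face, and the whole 110 mm face within the fence's length (2 mm over at most) (angle between the x axis of heatsink and the x axis of fence, either way round below 0.05 rad and y of copper_face in the frame of fence between -0.004 and 0.004 m and y of heatsink in the frame of fence below -0.035 m and x of heatsink in the frame of fence between -0.067 and 0.067 m and angle between heatsink's own z axis and vertical below 0.05 rad and height (world z) of heatsink below 0.004 m and linear speed of heatsink below 0.01 m/s); the robot touches nothing.
It fails at once if the heat sink is lifted off the bench (height (world z) of heatsink above 0.008 m).
It fails at once if the heat sink is tipped (angle between heatsink's own z axis and vertical above 0.2 rad).
It fails at once if one of the other loose things is moved more than 15 mm (distance of any of spool, capacitor, jar, pliers, screwdriver, tub from where it was at the start of the episode above 0.015 m).
It also fails if it takes over 69 s, if anything falls off the work surface, if the arm or the gripper's body presses on something with over 40 N, if the wrist force passes 120 N, or if a joint passes its speed limit or range.

## Working session

There is one attempt and no reset: what is moved stays moved. The work goes in short steps, Python scripts to look and compute and a tool call to move; the robot and the scene stay as the last step left them, time stands still between calls to the robot, and variables do not carry over. Pictures are saved under pics/ and viewed, at most 10 in all, crops included, and the job is handed in when it is done.

Besides the shell and the picture viewer there is one more tool, called after "Call:" by a JSON object that holds its "method" and its "body". play_rows: Moves the arm, as the interface text tells. Shifts and turns lie within -1 to 1; 1 stands for 20 cm of shift or pi/2 rad of turn. Its arguments: {"type":"object","properties":{"rows":{"type":"string"}},"required":["rows"]}

```bash
mkdir -p pics; ls; python3 - <<'E'
from plant import ctrl
import cv2,numpy as np
s=ctrl.sense();print({k:np.round(v,3).tolist() for k,v in s.items()})
for n in("top","side"):
    c=ctrl.capture(n);cv2.imwrite(f"pics/{n}0.png",c["frame"]);print(n,c["fov_y"],c["cx"],c["cy"],np.round(c["camera_from_world"],3).tolist())
E
```

```text
pics
{'time': 0.0, 'joint_positions': [-1.245, 0.537, -0.004, 1.539, 0.003, 1.067, -0.071], 'joint_vel': [0.0, 0.002, 0.0, 0.0, -0.0, 0.001, 0.0], 'joint_efforts': [-0.0, -58.34, 1.049, -25.912, 0.012, 0.009, 0.0], 'eef_pos': [0.248, 0.6, 0.23], 'tool_rot': [-3.14, 0.0, 2.75], 'force': [-0.421, 0.076, 0.463], 'ft_torque': [-0.051, 0.024, 0.028], 'finger_force': 0.0, 'width': 0.085}
top 57.274521474244274 260.1522294811647 192.89332789096613 [[0.011, -1.0, -0.004, 0.034], [-0.997, -0.01, -0.08, 0.529], [0.08, 0.005, -0.997, 0.765], [0.0, 0.0, 0.0, 1.0]]
side 49.68571633474811 261.416583704194 192.87546150856429 [[0.702, -0.712, 0.005, -0.357], [-0.54, -0.538, -0.647, 0.312], [0.463, 0.452, -0.762, 0.791], [0.0, 0.0, 0.0, 1.0]]
```

View pics/top0.png

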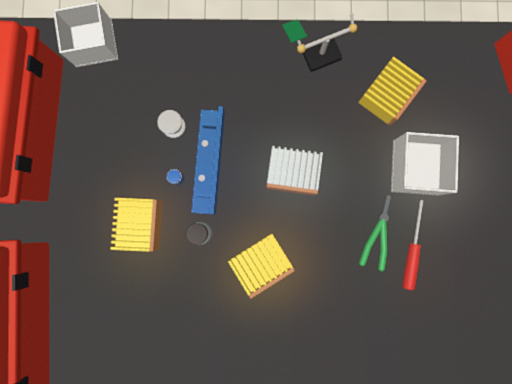

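View pics/side0.png

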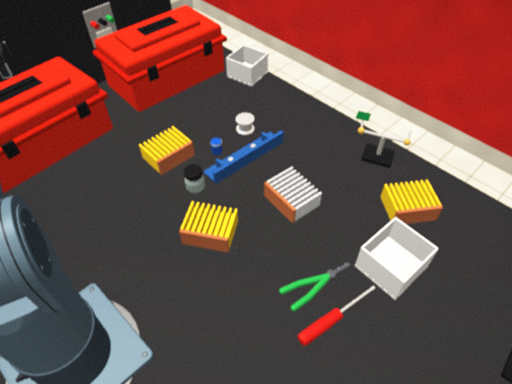

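Top view: the silver heat sink is at (295,170) with its copper strip at the bottom (293,188), facing world −x. The fence is at (208,162), with its face to the right, and the jar is at (199,233).

Candidates:
- Silver block (295,170): chosen, as the only silver finned block.
- Yellow blocks (261,266), (134,225) and (392,90): decoys.
- Tub (425,165): not finned.

Next I'll measure and check the choice in a close crop.

```bash
cat > h.py <<'E'
from plant import ctrl
import cv2,numpy as np
def cast(c,uv,z):
    uv=np.atleast_2d(np.float64(uv));f=192/np.tan(np.radians(c["fov_y"])/2)
    M=np.asarray(c["camera_from_world"]);R=M[:3,:3];o=-R.T@M[:3,3]
    d=np.c_[(uv[:,0]-c["cx"])/f,(uv[:,1]-c["cy"])/f,np.ones(len(uv))]@R
    return (o+d*((z-o[2])/d[:,2])[:,None])[:,:2],o
def big(m,near=None):
    n,l,s,ce=cv2.connectedComponentsWithStats(m.astype(np.uint8))
    i=1+np.argmax(s[1:,4]);return l==i
def fence(c):
    h=cv2.cvtColor(c["frame"],cv2.COLOR_BGR2HSV)
    m=(h[...,0]>100)&(h[...,0]<125)&(h[...,1]>120)&(h[...,2]>60);m=big(m)
    return m
def sink(c,roi):
    """roi=(u0,v0,u1,v1); pose from silver+copper mask; facing-away edges cast at z=.048, facing edges at 0"""
    h=cv2.cvtColor(c["frame"],cv2.COLOR_BGR2HSV);r=np.zeros(h.shape[:2],bool);r[roi[1]:roi[3],roi[0]:roi[2]]=1
    sil=(h[...,1]<60)&(h[...,2]>90)&r
    sil=cv2.morphologyEx(sil.astype(np.uint8),cv2.MORPH_CLOSE,np.ones((5,5)))
    sil=big(sil);cop=(h[...,0]<16)&(h[...,1]>90)&(h[...,2]>70)&r
    cop&=cv2.dilate(sil.astype(np.uint8),np.ones((15,15)))>0
    cu=np.argwhere(cop)[:,::-1];m=sil|cop
    hull=cv2.convexHull(np.argwhere(m)[:,::-1].astype(np.int32))[:,0]
    P,o=cast(c,hull,.048);B,_=cast(c,hull,0)
    S,_=cast(c,cv2.convexHull(np.argwhere(sil)[:,::-1].astype(np.int32))[:,0],.048)
    (cx,cy),(w,hh),a=cv2.minAreaRect((S*1000).astype(np.float32))
    pc=cast(c,cu,.03)[0].mean(0);d=pc-S.mean(0);a=np.radians(a)
    ks=[a+k*np.pi/2 for k in range(4)];yk=max(ks,key=lambda t:np.cos(t)*d[0]+np.sin(t)*d[1])
    y=np.array([np.cos(yk),np.sin(yk)]);x=np.array([y[1],-y[0]])
    ext=[]
    for ax,half in((x,.055),(y,.045)):
        hi=(P@ax).max();lo=(P@ax).min()
        hi0=(B@ax).max();lo0=(B@ax).min();oc=o[:2]@ax
        e=[]
        e.append(((hi if oc<hi else hi0)-half,oc<hi)); e.append(((lo if oc>lo else lo0)+half,oc>lo))
        ext.append(e)
    cen=x*np.mean([e[0] for e in ext[0]])+y*np.mean([e[0] for e in ext[1]])
    return cen,np.arctan2(x[1],x[0]),ext,(w,hh),len(cu)
E
python3 - <<'E'
from h import *
c=ctrl.capture("top")
print(sink(c,(250,130,345,210)))
m=fence(c);q=np.argwhere(m)[:,::-1].astype(np.int32)
bx=cv2.boxPoints(cv2.minAreaRect(q));print(bx)
hu=cv2.approxPolyDP(cv2.convexHull(q),2,True)[:,0];print(hu.tolist())
for z in(0,.04):print(z,np.round(cast(c,hu,z)[0],4).tolist())
for n,p,z in(("jar",(199,233),.06),("yel",(261,266),.048)):print(n,cast(c,p,z)[0])
im=c["frame"][100:300,140:360];cv2.imwrite("pics/crop0.png",cv2.resize(im,None,fx=3,fy=3,interpolation=cv2.INTER_CUBIC)[:600])
E
```

```text
(array([ 0.5791052 , -0.03408165]), np.float64(1.4460685087215808), [[(np.float64(0.04075925448356652), np.True_), (np.float64(0.035693752318324355), np.True_)], [(np.float64(-0.5769633669152259), np.False_), (np.float64(-0.5807293926304701), np.True_)]], (115.06550598144531, 98.22541809082031), 238)
[[190.98364  212.18033 ]
 [200.80331  104.16393 ]
 [224.24594  106.295074]
 [214.42627  214.31146 ]]
[[221, 106], [223, 120], [214, 212], [192, 212], [201, 110]]
0 [[0.7334, 0.1338], [0.7, 0.1285], [0.4851, 0.145], [0.4846, 0.1954], [0.7234, 0.1805]]
0.04 [[0.7201, 0.129], [0.6883, 0.1239], [0.4841, 0.1396], [0.4836, 0.1874], [0.7105, 0.1733]]
jar [[0.43909716 0.16756472]]
yel [[0.37043342 0.03621518]]
```

View pics/crop0.png

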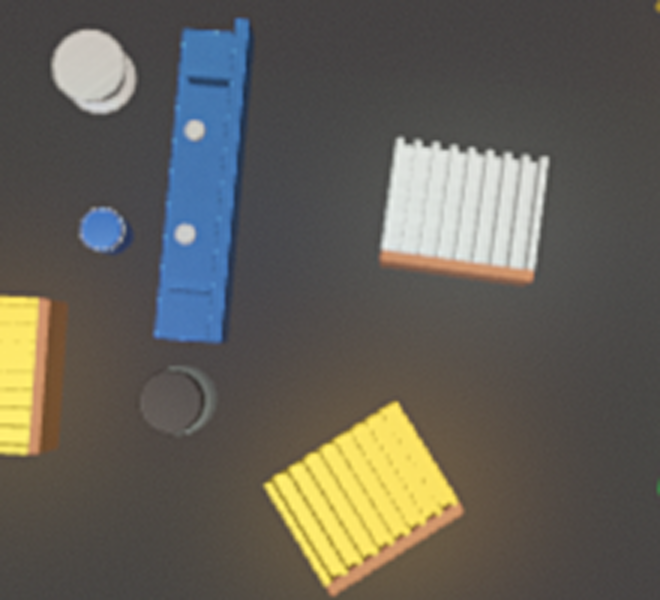

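The crop confirms the choice: a silver finned block with its copper strip along the lower edge, full-image (267,186) to (318,193). The fence face's bottom edge runs from (214,212) to (223,120). I'll refine the fence line.

```bash
cat >> h.py <<'E'
def fence_pose(c):
    m=fence(c);E=np.array([(np.where(m[v])[0].max()+.5,v) for v in range(126,208)])
    P,_=cast(c,E,0);k=np.polyfit(P[:,0],P[:,1],1);r=P[:,1]-np.polyval(k,P[:,0])
    g=abs(r)<2e-3;k=np.polyfit(P[g,0],P[g,1],1);return k,np.std(r[g]),g.sum()
E
python3 - <<'E'
from h import *
c=ctrl.capture("top");k,s,n=fence_pose(c);print(k,np.arctan(k[0]),s,n)
w=ctrl.capture("side");f=fence(w);q=np.argwhere(f)[:,::-1].astype(np.int32)
hu=cv2.approxPolyDP(cv2.convexHull(q),1.5,True)[:,0];print(hu.tolist())
for z in(0,.04):print(z,np.round(cast(w,hu,z)[0],4).tolist())
E
```

```text
[-0.07566023  0.18118682] -0.07551635612497935 0.0006884881442417174 82
[[283, 132], [282, 141], [218, 182], [213, 181], [203, 171], [217, 158], [261, 132], [280, 130]]
0 [[0.753, 0.1532], [0.7226, 0.1291], [0.4895, 0.1406], [0.4826, 0.1525], [0.4874, 0.1985], [0.5462, 0.2089], [0.7077, 0.1986], [0.7532, 0.1654]]
0.04 [[0.7183, 0.1236], [0.6894, 0.1007], [0.4678, 0.1116], [0.4613, 0.1229], [0.4658, 0.1667], [0.5218, 0.1766], [0.6752, 0.1668], [0.7185, 0.1352]]
```

Fence frame: origin (0.604, 0.1355), angle −0.0755. In it the heat sink sits at about (−0.012, −0.171), turned +1.52. I'll turn the tool so its x points at the fence and its y runs along it, with the fingers shut, then travel over.

Call:
{"method": "play_rows", "body": {"rows": "0 0 0 0 0 0.114 0;0 0 0 0 0 0.114 0;0 0 0 0 0 0.114 0;0 0 0 0 0 0.114 0;0 0 0 0 0 0.114 0;0 0 0 0 0 0.114 0;0 0 0 0 0 0.115 0;-0.25 0.125 0 0 0 0 0;-0.25 0.125 0 0 0 0 0;-0.25 0.125 0 0 0 0 0"}}

```text
time: 1.5
eef_pos: [0.3121, 0.4438, 0.2313]
tool_rot: [3.141, -0.0, 1.495]
force: [1.0, 0.7, -0.3]
width: 0.0002
finger_force: 0.0
```

Call:
{"method": "play_rows", "body": {"rows": "-0.25 0.125 0 0 0 0 0;-0.25 0.125 0 0 0 0 0;-0.25 0.125 0 0 0 0 0;-0.25 0.125 0 0 0 0 0;-0.25 0.125 0 0 0 0 0;-0.25 0.125 0 0 0 0 0;-0.25 0.125 0 0 0 0 0;-0.25 0.125 0 0 0 0 0;-0.25 0.125 0 0 0 0 0;-0.25 0.125 0 0 0 0 0"}}

```text
time: 2.75
eef_pos: [0.5235, -0.0735, 0.2314]
tool_rot: [3.141, -0.0, 1.495]
force: [1.0, 0.4, 0.2]
width: 0.0
finger_force: 0.0
```

```bash
cat >> h.py <<'E'
PHI=-.0755;O=np.array([.604,.1355]);EX=np.array([np.cos(PHI),np.sin(PHI)]);EY=np.array([-EX[1],EX[0]])
def F(p):p=np.asarray(p)[...,:2]-O;return np.stack([p@EX,p@EY],-1)
def st():
    s=ctrl.sense();R=s["tool_rot"];p=s["eef_pos"]
    print("t%.2f tcpF"%s["time"],np.round(F(p)*1000,1),"z%.1f"%(p[2]*1000),"yawrel-90 %.3f"%(R[2]-np.pi/2-PHI),np.round(R[:2],3),"f",np.round(s["force"],1),"w%.3f"%s["width"],"j",np.round(s["joint_positions"],2))
def look(roi,n="top"):
    r=sink(ctrl.capture(n),roi);cF=F(r[0])*1000
    print("sinkF",np.round(cF,1),"ang %.3f"%((r[1]-PHI+np.pi)%(2*np.pi)-np.pi),"wh",np.round(r[3]),"cu",r[4],[[round(float(e[0]),4) for e in a] for a in r[2]])
E
python3 -c "
from h import *
st();look((250,130,345,210))"
```

```text
t2.75 tcpF [ -64.5 -214.5] z231.4 yawrel-90 0.000 [ 3.141 -0.   ] f [1.  0.4 0.2] w0.000 j [-0.41  0.37  0.58  1.89 -0.24  0.96  0.21]
sinkF [ -11.7 -170.9] ang 1.524 wh [116.  99.] cu 236 [[0.0399, 0.0344], [-0.5772, -0.5813]]
```

Call:
{"method": "play_rows", "body": {"rows": "-0.25 0.035 0.27 0 0 0 0;0 0 0.27 0 0 0 0;0 0 0.27 0 0 0 0;0 0 0.27 0 0 0 0;0.05 0 0 0 0 0 0;0.05 0 0 0 0 0 0;0.04 0 0 0 0 0 0;0.04 0 0 0 0 0 0;0.04 0 0 0 0 0 0;0.04 0 0 0 0 0 0"}}

```text
time: 4.05
eef_pos: [0.5297, -0.0644, 0.0254]
tool_rot: [3.14, 0.002, 1.493]
force: [-5.0, -7.4, 5.2]
width: 0.0
finger_force: 3.7
```

```bash
python3 -c "
from h import *
st();look((235,130,345,230));c=ctrl.capture('top');cv2.imwrite('pics/t1.png',c['frame'])"
```

```text
t4.05 tcpF [ -59.  -204.9] z25.4 yawrel-90 -0.002 [3.14e+00 2.00e-03] f [-5.  -7.4  5.2] w0.000 j [-0.27  0.7   0.41  1.98 -0.5   0.56  0.4 ]
sinkF [ -32.9 -183.4] ang 1.656 wh [216. 197.] cu 197 [[-0.007, -0.0935], [-0.494, -0.6198]]
```

View pics/t1.png

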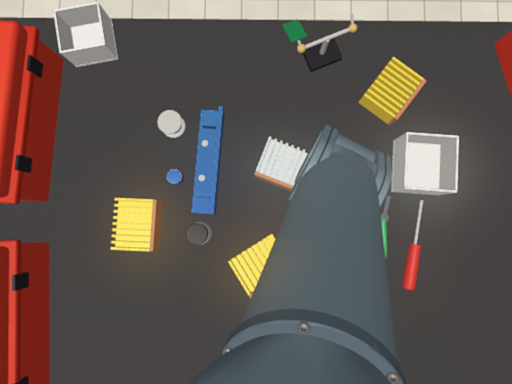

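The sink has turned about 0.26 rad clockwise so far (copper edge (256,173) to (293,188)), and the arm partly hides it. I'll push on, then back off.

Call:
{"method": "play_rows", "body": {"rows": "0.03 0 0.03 0 0 0 0;0.04 0 0.02 0 0 0 0;0.04 0 0 0 0 0 0;0.04 0 0 0 0 0 0;0 0 0 0 0 0 0;-0.25 -0.1 0 0 0 0 0;-0.2 0 -0.3 0 0 0 0;-0.3 0 0 0 0 0 0;-0.3 0 0 0 0 0 0"}}

```text
time: 5.28
eef_pos: [0.4984, -0.2362, 0.0672]
tool_rot: [3.137, -0.0, 1.497]
force: [0.8, 0.1, -1.1]
width: -0.0
finger_force: 0.0
```

```bash
python3 -c "
from h import *
st();look((225,130,345,230));look((240,155,335,230),'side')"
```

```text
t5.28 tcpF [ -77.2 -378.6] z67.2 yawrel-90 0.002 [ 3.137 -0.   ] f [ 0.8  0.1 -1.1] w-0.000 j [ 0.03  0.65  0.44  1.93 -0.44  0.65  0.67]
sinkF [   6.  -134.4] ang 0.978 wh [115.  87.] cu 255 [[0.3751, 0.3702], [-0.4692, -0.4708]]
sinkF [   7.6 -133.8] ang 0.938 wh [157.  88.] cu 254 [[0.3971, 0.3876], [-0.452, -0.4597]]
```

Call:
{"method": "play_rows", "body": {"rows": "0.28 0 -0.15 0 0 0 0;0.25 0.16 0 0 0 0 0;0.25 0.25 0 0 0 0 0;0 0.25 0.2 0 0 0 0;0 0 0.21 0 0 0 0;0 0 0 0 0 0 0;0.08 -0.08 0 0 0 0 0;0.04 -0.04 0 0 0 0 0;0.04 -0.035 0 0 0 0 0;0.04 -0.035 0 0 0 0 0"}}

```text
time: 6.62
eef_pos: [0.5987, -0.0555, 0.0161]
tool_rot: [3.137, 0.002, 1.493]
force: [1.3, -6.1, 3.0]
width: -0.0003
finger_force: 2.7
```

```bash
python3 -c "
from h import *
st();look((225,130,345,230));look((230,145,335,230),'side');cv2.imwrite('pics/s2.png',np.hstack([ctrl.capture(n)['frame'][100:260,150:400] for n in('top','side')]))"
```

```text
t6.62 tcpF [   9.2 -190.9] z16.1 yawrel-90 -0.002 [3.137e+00 2.000e-03] f [ 1.3 -6.1  3. ] w-0.000 j [-0.28  0.79  0.41  1.8  -0.49  0.64  0.35]
sinkF [ -34.7 -163.4] ang 0.085 wh [216. 237.] cu 142 [[0.6098, 0.5039], [0.0435, -0.1038]]
sinkF [  -2.  -112.8] ang 0.799 wh [158.  81.] cu 179 [[0.4646, 0.4559], [-0.3751, -0.3759]]
```

View pics/s2.png

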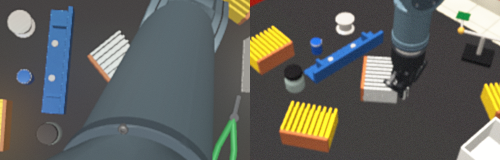

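The arm hides the sink, so I'll back off and measure.

Call:
{"method": "play_rows", "body": {"rows": "-0.2 0.1 0 0 0 0 0;-0.25 0 -0.2 0 0 0 0;-0.25 0 -0.1 0 0 0 0"}}

```text
time: 7.2
eef_pos: [0.6079, -0.194, 0.0749]
tool_rot: [3.14, -0.001, 1.496]
force: [0.4, 0.1, 0.3]
width: 0.0001
finger_force: 0.0
```

```bash
python3 -c "
from h import *
st();look((225,130,330,230));look((230,145,335,230),'side')"
```

```text
t7.20 tcpF [  28.7 -328.2] z74.9 yawrel-90 0.001 [ 3.14e+00 -1.00e-03] f [0.4 0.1 0.3] w0.000 j [-0.07  0.75  0.45  1.69 -0.43  0.8   0.51]
sinkF [  -1.6 -114.3] ang 0.770 wh [116.  97.] cu 219 [[0.4719, 0.4681], [-0.3614, -0.3658]]
sinkF [   0.2 -114.5] ang 0.771 wh [156.  84.] cu 181 [[0.4747, 0.4675], [-0.3627, -0.3675]]
```

Both views agree: angle 0.77 at (−1, −114). Next I'll push the copper face near its +x end, which turns it the right way and moves it back from the fence.

Call:
{"method": "play_rows", "body": {"rows": "0.3 0 -0.18 0 0 0 0;0.3 -0.1 0 0 0 0 0;0.3 -0.1 0 0 0 0 0;0.3 -0.1 0 0 0 0 0;0.3 -0.035 0 0 0 0 0;0 0 0 0 0 0 0;0 0 0.2 0 0 0 0;0 0 0.25 0 0 0 0;0 0 0.02 0 0 0 0"}}

```text
time: 8.43
eef_pos: [0.5598, 0.1018, 0.0085]
tool_rot: [-3.135, 0.002, 1.494]
force: [0.3, 0.4, -0.1]
width: -0.0002
finger_force: 0.0
```

```bash
python3 -c "
from h import *
st()"
```

```text
t8.43 tcpF [-41.5 -36.9] z8.5 yawrel-90 -0.001 [-3.135e+00  2.000e-03] f [ 0.3  0.4 -0.1] w-0.000 j [-0.55  0.77  0.39  1.88 -0.5   0.6   0.09]
```

Call:
{"method": "play_rows", "body": {"rows": "0.04 0.05 -0.025 0 0 0 0;-0.07 0.07 0 0 0 0 0;-0.035 0.035 0 0 0 0 0;-0.035 0.035 0 0 0 0 0;-0.04 0.03 0 0 0 0 0;-0.04 0.03 0 0 0 0 0;0 0 0 0 0 0 0;0.04 -0.08 0 0 0 0 0;0 -0.2 -0.3 0 0 0 0;0 -0.3 -0.3 0 0 0 0"}}

```text
time: 9.68
eef_pos: [0.5158, 0.0766, 0.1138]
tool_rot: [3.141, 0.001, 1.493]
force: [0.8, 0.1, 1.3]
width: -0.0
finger_force: 0.0
```

```bash
python3 -c "
from h import *
st();look((225,130,330,230));look((230,145,335,230),'side')"
```

```text
t9.68 tcpF [-83.5 -65.4] z113.8 yawrel-90 -0.002 [3.141e+00 1.000e-03] f [0.8 0.1 1.3] w-0.000 j [-0.63  0.54  0.51  1.99 -0.39  0.71  0.04]
sinkF [ -39.3 -114.7] ang 1.665 wh [216. 184.] cu 60 [[0.0508, -0.0234], [-0.4936, -0.6195]]
sinkF [   4.8 -140.2] ang 0.452 wh [153.  92.] cu 188 [[0.5579, 0.5514], [-0.2224, -0.2256]]
```

Call:
{"method": "play_rows", "body": {"rows": "-0.3 0.1 0 0 0 0 0;-0.3 0.15 0 0 0 0 0;-0.28 0.15 0 0 0 0 0;0 0 0 0 0 0 0;0 0 0.25 0 0 0 0;0 0 0.24 0 0 0 0;0 0 0 0 0 0 0"}}

```text
time: 10.65
eef_pos: [0.5767, -0.0972, 0.0113]
tool_rot: [-3.134, -0.0, 1.495]
force: [-0.2, -0.4, 0.1]
width: 0.0003
finger_force: 0.0
```

```bash
python3 -c "
from h import *
st();look((230,130,280,230));look((230,145,335,230),'side');cv2.imwrite('pics/s3.png',np.hstack([ctrl.capture(n)['frame'][100:260,150:400] for n in('top','side')]))"
```

```text
t10.65 tcpF [  -9.7 -234.1] z11.3 yawrel-90 -0.001 [-3.134 -0.   ] f [-0.2 -0.4  0.1] w0.000 j [-0.2   0.79  0.4   1.84 -0.49  0.63  0.43]
sinkF [  -3.  -108.3] ang 0.082 wh [130.  57.] cu 208 [[0.6009, 0.5851], [0.0074, 0.0407]]
sinkF [  43.5 -130.3] ang 0.264 wh [239. 117.] cu 186 [[0.6747, 0.5788], [-0.1073, -0.127]]
```

View pics/s3.png

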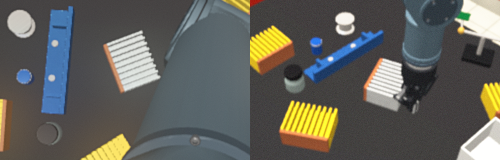

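The sink sits at about 0.43 rad, with its copper edge from full-image (255,145) to (271,192). The finger is behind it. I'll push its lower-right end towards the fence.

Call:
{"method": "play_rows", "body": {"rows": "0.07 0.03 0 0 0 0 0;0.04 0 0 0 0 0 0;0.04 -0.02 0 0 0 0 0;0.04 -0.02 0 0 0 0 0;0.04 -0.02 0 0 0 0 0;0.03 -0.02 0 0 0 0 0;0 0 0 0 0 0 0;-0.2 0 0 0 0 0 0.85;-0.1 0 -0.15 0 0 0 1;-0.1 0 -0.15 0 0 0 1"}}

```text
time: 12.1
eef_pos: [0.5672, -0.1249, 0.0748]
tool_rot: [-3.14, -0.001, 1.495]
force: [0.4, 0.1, -0.1]
width: 0.0542
finger_force: 0.0
```

```bash
python3 -c "
from h import *
st();look((225,130,330,230));look((230,145,335,230),'side')"
```

```text
t12.10 tcpF [ -17.1 -262.4] z74.8 yawrel-90 -0.001 [-3.14e+00 -1.00e-03] f [ 0.4  0.1 -0.1] w0.054 j [-0.2   0.68  0.46  1.85 -0.44  0.72  0.44]
sinkF [   0.8 -121.9] ang 0.188 wh [119.  95.] cu 174 [[0.5957, 0.5911], [-0.0505, -0.0554]]
sinkF [   3.2 -126.9] ang 0.203 wh [149. 114.] cu 182 [[0.5974, 0.5904], [-0.0596, -0.0753]]
```

Call:
{"method": "play_rows", "body": {"rows": "0 0.09 0.16 0 0 0 0.7;0.05 0 0.17 0 0 0 0.7;0.1 0 0 0 0 0 0.7;0.1 0 0 0 0 0 0.7;0.05 0 0 0 0 0 0.7;0.05 0 0 0 0 0 0.7;0.05 0 0 0 0 0 0.7;0.05 0 0 0 0 0 0.7;0.05 0 0 0 0 0 0.7;0.05 0 0 0 0 0 0.7"}}

```text
time: 13.45
eef_pos: [0.5935, -0.0196, 0.0089]
tool_rot: [-3.141, 0.004, 1.492]
force: [-1.6, -5.4, 0.8]
width: 0.0598
finger_force: 2.9
```

```bash
python3 -c "
from h import *
st();look((200,130,330,230));look((215,135,335,230),'side')"
```

```text
t13.45 tcpF [   1.2 -155.5] z8.9 yawrel-90 -0.003 [-3.141  0.004] f [-1.6 -5.4  0.8] w0.060 j [-0.35  0.8   0.42  1.82 -0.51  0.63  0.3 ]
sinkF [ -34. -109.] ang -1.562 wh [266. 226.] cu 94 [[0.0113, -0.145], [0.6267, 0.4906]]
sinkF [   0.2 -102.1] ang -0.001 wh [121. 115.] cu 152 [[0.5849, 0.5995], [0.0866, 0.0713]]
```

Call:
{"method": "play_rows", "body": {"rows": "0.05 0 0 0 0 0 0.7;0.03 0 0 0 0 0 0.7;0 0 0 0 0 0 0.7;0 0 0 0 0 0 0.7;-0.2 0 0 0 0 0 0.7;-0.25 0 -0.1 0 0 0 0.7;-0.2 0 -0.1 0 0 0 0.7"}}

```text
time: 14.42
eef_pos: [0.5853, -0.1313, 0.0489]
tool_rot: [-3.141, -0.001, 1.495]
force: [0.7, -0.4, -0.7]
width: 0.0599
finger_force: 0.0
```

```bash
python3 -c "
from h import *
st();look((224,130,320,230));look((215,145,335,230),'side')
c=ctrl.capture('top');cv2.imwrite('pics/t4.png',cv2.resize(c['frame'][90:240,160:360],None,fx=3,fy=3,interpolation=2))"
```

```text
t14.43 tcpF [   1.5 -267.4] z48.9 yawrel-90 -0.001 [-3.141e+00 -1.000e-03] f [ 0.7 -0.4 -0.7] w0.060 j [-0.17  0.74  0.44  1.8  -0.47  0.7   0.46]
sinkF [  9.7 -80.7] ang 0.000 wh [ 95. 119.] cu 189 [[0.6039, 0.5998], [0.1022, 0.0973]]
sinkF [ 11.3 -81.1] ang -0.005 wh [125. 144.] cu 148 [[0.6063, 0.5995], [0.105, 0.0998]]
```

View pics/t4.png

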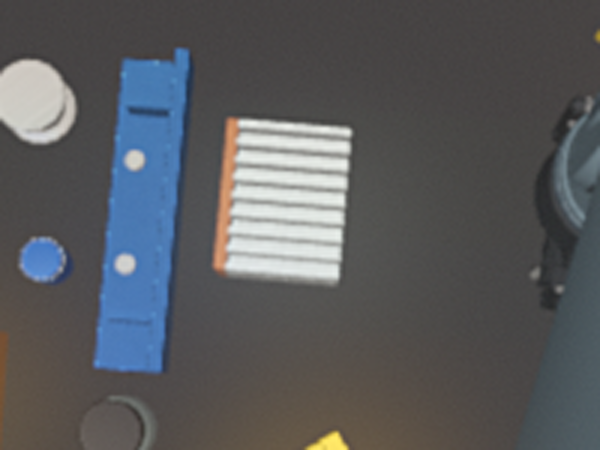

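The face is square at (10, −81) with about 36 mm of clearance: copper strip in the crop from (232,118) to (220,270), parallel to the fence edge. Now the straight push.

Call:
{"method": "play_rows", "body": {"rows": "0.1 0.04 0.2 0 0 0 0.7;0.25 0 0 0 0 0 0.7;0.2 0 0 0 0 0 0.7;0.05 0 0 0 0 0 0.7;0.04 0 0 0 0 0 0.7;0.04 0 0 0 0 0 0.7;0.04 0 0 0 0 0 0.7;0.03 0 0 0 0 0 0.7;0.03 0 0 0 0 0 0.7;0 0 0 0 0 0 0.7"}}

```text
time: 15.82
eef_pos: [0.6056, 0.0259, 0.0086]
tool_rot: [-3.142, -0.001, 1.496]
force: [-0.2, -0.1, 0.6]
width: 0.0596
finger_force: 0.1
```

```bash
python3 -c "
from h import *
st()"
```

```text
t15.82 tcpF [   9.9 -109.1] z8.6 yawrel-90 0.000 [-3.142e+00 -1.000e-03] f [-0.2 -0.1  0.6] w0.060 j [-0.42  0.82  0.42  1.79 -0.52  0.65  0.23]
```

Call:
{"method": "play_rows", "body": {"rows": "0.02 0 0 0 0 0 0.7;0.015 0 0 0 0 0 0.7;0.01 0 0 0 0 0 0.7"}}

```text
time: 16.2
eef_pos: [0.6063, 0.0313, 0.0087]
tool_rot: [3.141, 0.003, 1.494]
force: [-0.9, -11.3, 0.1]
width: 0.0598
finger_force: 5.5
```

Call:
{"method": "play_rows", "body": {"rows": "0.01 0 0 0 0 0 0.7;0.01 0 0 0 0 0 0.7"}}

```text
time: 16.45
eef_pos: [0.6065, 0.0313, 0.0089]
tool_rot: [3.14, 0.007, 1.493]
force: [-1.3, -17.9, -0.4]
width: 0.06
finger_force: 9.3
```

The force is rising with no motion, so it's seated. I'll nudge once more, then draw away.

Call:
{"method": "play_rows", "body": {"rows": "0.015 0 0 0 0 0 0.7;0 0 0 0 0 0 0.7;-0.1 0 0 0 0 0 0.7;-0.2 0 0 0 0 0 0.7;-0.25 0 -0.1 0 0 0 0.7;-0.25 0 -0.2 0 0 0 0.7;0 0 -0.2 0 0 0 0.7;0 0 0 0 0 0 0.7"}}

```text
time: 17.45
eef_pos: [0.5975, -0.1177, 0.111]
tool_rot: [3.135, -0.002, 1.494]
force: [0.6, 0.2, -1.7]
width: 0.0597
finger_force: 0.0
```

```bash
python3 -c "
from h import *
st();look((212,130,320,230));look((210,140,335,230),'side')
c=ctrl.capture('top');cv2.imwrite('pics/t5.png',cv2.resize(c['frame'][90:240,160:360],None,fx=3,fy=3,interpolation=2))"
```

```text
t17.45 tcpF [  12.6 -253. ] z111.0 yawrel-90 -0.001 [ 3.135e+00 -2.000e-03] f [ 0.6  0.2 -1.7] w0.060 j [-0.23  0.66  0.5   1.77 -0.42  0.81  0.39]
sinkF [ 10.2 -47.6] ang 0.004 wh [ 94. 119.] cu 147 [[0.6049, 0.6007], [0.1324, 0.1292]]
sinkF [ 12.  -41.8] ang 0.009 wh [136. 144.] cu 100 [[0.6085, 0.6019], [0.1413, 0.1259]]
```

View pics/t5.png

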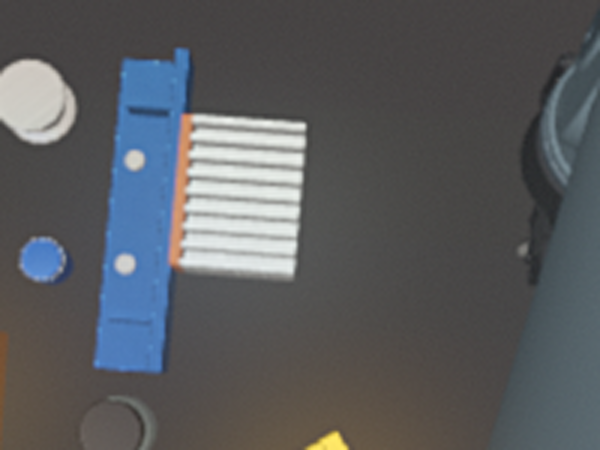

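The copper strip lies flush along the fence edge, crop (185,115) to (175,267). It is well inside both ends and the hand is clear, so I'm handing in.

```bash
python3 -c "
from plant import ctrl
print(ctrl.hand_in())"
```

```text
the job is handed in; nothing more can be done
None
```

I pushed the heat sink round until it was square about 36 mm from the fence, then straight in; the last pictures show the copper face flush and parallel, about 10 mm off the fence's mid-length. The hand is clear and the job is handed in, but no verdict came back.

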